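# Seal a hygiene swab in its tube and open the safety bottle

## Robot

A 6-joint arm with a two-finger parallel gripper is mounted at the origin on the work surface. World frame = base frame: x ahead of the robot, y to its left, z up, the work surface at z = 0. Lengths are in m, angles in rad, forces in N, time in s.
With the tool pointing down it reaches from about 0.4 to 0.825 m from the base axis. Payload 7 kg.
Tool frame: the origin (TCP) lies on the front face of the gripper's body, between the roots of the fingers; the fingertips stand 66 mm ahead of it and the grasp point (between the pads) lies 47 mm ahead of it; z points along the fingers, y is the line along which they close (so a half turn about z gives the same grasp; the last joint's range is limited). The gripper opens to 88 mm and grips with 3 to 60 N. Pads are 19 mm wide; open, the fingers measure 130 mm over their backs; the gripper's body (78 mm by 193 mm) begins 47 mm behind the grasp point.
Start: joints at [1.421, 0.359, 0.012, 0, -1.224, -0.288], TCP at [0.286, 0.611, 0.292] pointing down, gripper open.
Joint ranges: [-3.07, 3.07], [-1.43, 2.12], [-1.02, 1.25], [-3.03, 1.67], [-3.05, -0], [-3.03, 3.03]. Speed limits (rad/s): [2.39, 2.39, 3.01, 3.14, 3.14, 3.14].

## Interface

Orientations are given as [roll, pitch, yaw] about the fixed x, y, z axes, in that order (R = Rz(yaw) Ry(pitch) Rx(roll)).
In Python, from station import arm gives the robot as it stands. The module is installed in compiled form; this text tells all that it offers.
- The arm moves only by the tool move_arm, never from a script. Its argument "increments" is a list of rows, each an object of numbers: "jaw": the gripper command: -1 is shut, 1 is fully open, values between are in proportion; "dx", "dy", "dz": the shift along the tool's x, y, z in m; "twist": the turn about the tool's z in rad. A call has 1 to 12 rows; each row shifts and turns the commanded pose from where the row before left it, along the tool's axes as they then stand; what a row does not reach is not made up. A row lasts 1/12 s, in which the tool goes at most 41.7 mm and 7.16 degrees, less where a joint would pass 70% of its speed; a pose out of reach is approached as far as the arm can. A call is refused whole if a number of a shift passes 0.0417 or a number of a turn 0.125, either way. A call with a gripper value outside its range is refused whole. The fingers move at their own pace and stop on an object; "force" is the grip in N (left out, the last holds). Time passes only in rows, so rows that do not move let the fingers close. It gives the time, the measured TCP pose, the force, the opening and the grip force at its end, in the units of the state.
- arm.get_state(): the state, without advancing time (a new reading comes with each control period).
- arm.grab_frame(name): name is "scene" or "side" or "wrist"; returns the picture (480x640x3 uint8, blue, green, red); there is no depth.
- arm.camera_info(name): a dict with "K" (3x3 intrinsics, pixels), "extrinsics" (4x4, takes a point from camera to world coordinates). Camera axes: x right, y down, z forward; pixel columns grow to the right and rows downward; lengths in m; the calibration is good to about 2 mm. A picture is of the moment at which its call begins: read the wrist's pose just before it. camera_info takes no time and is no camera call; for the wrist camera it gives the pose at the moment of the call.
- arm.job_done(): hands the job in; it is judged then, once.
Trained networks look in the newest picture that a camera, given by its name, has taken for a name from the list of things; names that differ only in an ending like _2 or _b are one class to them, and where a whole thing is asked for, a point or a joint stands for the part that bears it (a point fixed in the world has none). Each returns a list of dicts, best first, with "score" (0 to 1); they miss things now and then, are a little off and sometimes report something else, mostly with a low value. They report only what shows in the picture. A call takes as long as a camera call. They do not tell look-alikes from the thing itself.
- arm.find_in(camera, name): "position" ([x, y, z] in m, in world coordinates, good to about 4 mm: the middle of the surface that is visible of it).
- arm.silhouettes(camera, name): "pixels" (480x640 bool, what is visible of it).
- arm.pinpoint(camera, name): "position" ([x, y, z] in m, in world coordinates, good to about 4 mm: a listed point, or the origin of a listed thing).
The state is a dict: "t": time; "q": joint angles; "qd": joint speeds; "joint_efforts": joint torques, N m; "eef_pos": TCP position; "ee_rot": TCP orientation; "force": force on the tool from outside, world axes, zero at the start; "moment": the same for the moment, N m; "width": finger opening in m; "gripper_force": force on a finger pad.
Only numpy, scipy, OpenCV 4.12 (cv2) and the standard library are available. Lean on these libraries where they do the work, as an engineer would, in place of code of your own. Each camera call takes 0.05 s, during which the arm holds its last target. There are 200 camera calls.

## Task

Get the surface swab ready for fixing: take the green-handled swab out of its metal stand and push it down into the open clear tube of the blue rack until its collar sits on the tube's rim. Then open the amber bottle of fixing fluid: press its white push-and-turn safety cap down, twist it counter-clockwise until it is free, lift it off and finish while still holding it in the gripper, upright and a few centimetres straight above the open bottle. Leave the other things on the table where they stand.

Things in the scene. Friction and masses are not known exactly. Their poses are not given: they have to be found in the camera images.
- swab: loose swab, 20 g, standing upright in the stand at the start. Origin at its lower tip, z up along it: white shaft 6 mm in diameter from 0 to 70 mm, green collar 15 mm in diameter from 70 to 74 mm, round green handle 12 mm in diameter from 74 to 118 mm (grasp the handle, about 98 mm up)
- swab_collar (a point): underside of the swab's collar on its axis, 70 mm above the tip
- stand: fixed aluminium block 60 x 60 x 74 mm on an 80 mm square black foot 8 mm high, four dark dots on its top, origin at the centre of its underside; the swab's shaft hangs loosely in the 11 mm vertical hole at its centre with the collar on the block's top, so lift it at least 75 mm to clear
- rack: fixed blue tube rack, its base 116 mm long (x from -30 to 86 mm) and 50 mm wide. Origin under the open clear tube, which stands upright there; two capped tubes 80 mm high stand at x = 36 and 66 mm
- tube_mouth (a point): centre of the open tube's mouth, at its rim, 90 mm above the table; bore 11 mm, outside 18 mm, an orange band just below the rim
- seal (a joint): orange sliding seal inside the open tube: metres pushed down, 0 to 0.003 at the start. It lies 58 mm (plus this value) below the rim, resists with about 3 N and stays where it is pushed; it reads 0.012 when the swab's collar is on the rim
- bottle: amber bottle 84 mm in diameter, fixed in a steel bench bracket 110 mm square, so that it cannot turn or tip. Origin at the centre of its underside. Shoulder slopes from 100 to 124 mm up, the neck under the cap is 25 mm in diameter and open from 124 mm up, its flange is 37 mm in diameter, neck top at 150 mm
- cap: loose white ribbed safety cap, 46 mm in diameter, 34 mm high, 30 g, red bar on its top pointing along its x axis. Origin at the centre of its lower rim, 142 mm above the table when locked. A spring pad in the neck holds its three lugs up in notches (5 N, 8 N when 6 mm down); pressed 5 to 8 mm down (8 mm is the stop) it turns counter-clockwise seen from above; about 60 degrees from the locked angle (50 to 70) it is free and lifts straight off
- gel: bystander: loose clear pump bottle, 72 mm in diameter, 193 mm high
- wipes: bystander: loose white canister with green lid, 87 mm in diameter, 147 mm high
- spray: bystander: loose glass spray bottle with blue head, 72 mm in diameter, 206 mm high
- cream: bystander: loose white jar, 48 mm in diameter, 40 mm high
- tape: bystander: loose yellow tape roll, 52 mm in diameter, 20 mm high
- clip: bystander: loose yellow bag clip, 85 x 18 x 12 mm
There are look-alikes about, which are no part of the job. Leave any purple or yellow look-alike of the cap alone.

How it is judged:
By the outcome, as a careful person would: the job done as asked, in the order asked, and still so for the second after the job is handed in, while the arm keeps its last pose, push and grip.
It also fails if it takes over 61 s, if anything falls off the work surface, if the arm or the gripper's body presses on something with over 40 N, if the wrist force passes 120 N, or if a joint passes its speed limit or range.

## Working session

There is one attempt and no reset: what is moved stays moved. The work goes in short steps, Python scripts to look and compute and a tool call to move; the robot and the scene stay as the last step left them, time stands still between calls to the robot, and variables do not carry over. Pictures are saved under pics/ and viewed, at most 10 in all, crops included, and the job is handed in when it is done.

Besides the shell and the picture viewer there is one more tool, called after "Request:" in YAML: its name, and indented under it one key for each argument. move_arm: Moves the arm, as the interface text tells. Its arguments: {"type":"object","properties":{"increments":{"type":"array"},"force":{"type":"number"}},"required":["increments"]}

```bash
mkdir -p pics; cat > h.py <<'E'
import numpy as np, cv2
from station import arm
def st():
    s=arm.get_state(); print({k:np.round(s[k],4).tolist() for k in('t','eef_pos','ee_rot','force','width','gripper_force')}); return s
def names(cam,L,f='pinpoint'):
    for n in L:
        print(cam,n,[(round(float(d['score']),2),np.round(d['position'],4).tolist(),proj(cam,d['position'])) for d in getattr(arm,f)(cam,n)[:4]])
def proj(cam,p):
    c=arm.camera_info(cam); q=np.linalg.inv(c['extrinsics'])@np.r_[p,1]; u=c['K']@q[:3]; return np.round(u[:2]/u[2]).astype(int).tolist()
def onplane(cam,px,z):
    c=arm.camera_info(cam); E=np.array(c['extrinsics']); d=E[:3,:3]@np.linalg.solve(c['K'],[px[0],px[1],1]); o=E[:3,3]; return o+d*(z-o[2])/d[2]
E
python3 - <<'E'
from h import *
st()
a=arm.grab_frame('scene');b=arm.grab_frame('side')
cv2.imwrite('pics/a.png',a);cv2.imwrite('pics/b.png',b)
for c in('scene','side'):
    names(c,['swab','swab_collar','stand','tube_mouth','rack','bottle','cap'])
    print(np.round(np.array(arm.camera_info(c)['extrinsics'])[:3,3],3))
E
```

```text
{'t': 0.0, 'eef_pos': [0.286, 0.611, 0.2912], 'ee_rot': [3.1399, -0.0002, -0.4379], 'force': [0.0482, 0.057, -1.0267], 'width': 0.0877, 'gripper_force': 0.0}
scene swab []
scene swab_collar [(0.4, [0.4758, 0.0099, 0.0673], [314, 208])]
scene stand [(0.96, [0.48, 0.0081, 0.0032], [313, 225])]
scene tube_mouth [(0.73, [0.4537, 0.276, 0.088], [427, 235]), (0.32, [0.6973, 0.152, 0.0005], [329, 320])]
scene rack [(0.62, [0.4504, 0.27, 0.0032], [418, 254])]
scene bottle [(0.96, [0.5144, -0.2267, 0.0038], [224, 203])]
scene cap [(0.73, [0.52, -0.0921, 0.0024], [270, 223]), (0.63, [0.6263, -0.1, -0.0003], [245, 254]), (0.56, [0.5197, -0.2241, 0.1402], [215, 167])]
[1.129 0.319 0.916]
side swab [(0.42, [0.7311, -0.1704, -0.0013], [461, 359])]
side swab_collar [(0.73, [0.4751, 0.0119, 0.0749], [283, 293])]
side stand [(0.73, [0.4709, 0.0099, -0.0029], [282, 329])]
side tube_mouth [(0.74, [0.4727, 0.0126, -0.0025], [283, 328]), (0.66, [0.4511, 0.2737, 0.0886], [235, 221])]
side rack [(0.58, [0.4543, 0.2754, 0.0037], [240, 255])]
side bottle []
side cap [(0.95, [0.5203, -0.0935, -0.0049], [328, 360]), (0.93, [0.632, -0.1109, -0.0007], [392, 350]), (0.91, [0.5116, -0.225, 0.1459], [355, 339])]
[ 0.244 -0.835  0.694]
```

View pics/a.png

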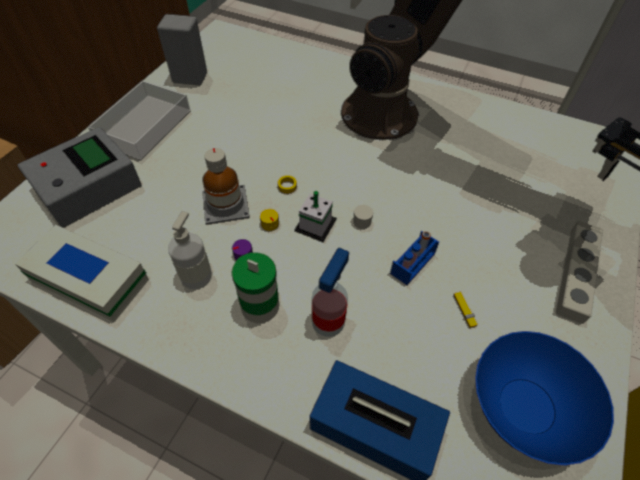

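View pics/b.png

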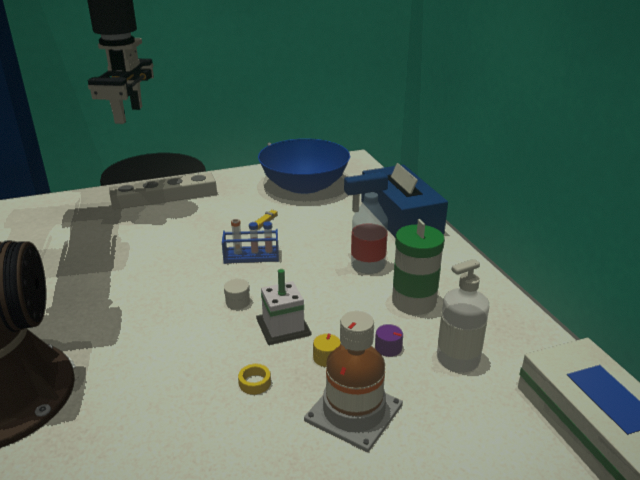

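Scene: the swab's green handle is at (316,197) in the stand, the open tube at (427,237), and the white cap on the amber bottle at (216,158). Candidates for the cap are white (216,158), yellow (269,220) and purple (242,249), and I choose the white one on the bottle. Candidates for the swab are the green handle (316,197) and the green wipes lid (255,270), and I choose the handle. Candidates for the tube are the open orange-banded one (427,237), the capped blue tubes beside it and the grey block at (585,270), and I choose the orange-banded one.

```bash
python3 - <<'E'
from h import *
a=arm.grab_frame('scene');b=arm.grab_frame('side')
r=lambda im,u,v,s=45:cv2.resize(im[v-s:v+s,u-s:u+s],(390,290),interpolation=cv2.INTER_CUBIC)
cv2.imwrite('pics/c.png',np.vstack([np.hstack([r(b,282,290),r(b,250,238)]),np.hstack([r(b,357,335),r(a,416,250)])]))
for c in('scene','side'):
    names(c,['gel','wipes','spray','cream'])
E
```

```text
scene gel [(0.77, [0.7292, -0.1677, -0.0006], [196, 277])]
scene wipes [(0.87, [0.7279, -0.0043, -0.002], [259, 304])]
scene spray [(0.78, [0.6995, 0.1511, -0.0013], [329, 321]), (0.16, [0.7297, -0.1713, -0.0026], [195, 277])]
scene cream [(0.98, [0.4146, 0.1125, -0.0008], [362, 222]), (0.6, [0.4469, 0.2719, 0.0026], [419, 254]), (0.3, [0.548, 0.4086, -0.001], [464, 311])]
side gel [(0.74, [0.7297, -0.1713, -0.0012], [460, 360])]
side wipes [(0.76, [0.7309, -0.0018, -0.0024], [414, 304])]
side spray [(0.92, [0.704, 0.1512, 0.0007], [370, 265]), (0.68, [0.4131, 0.1169, 0.0011], [237, 301])]
side cream [(0.6, [0.4126, 0.1167, -0.0001], [237, 302])]
```

View pics/c.png

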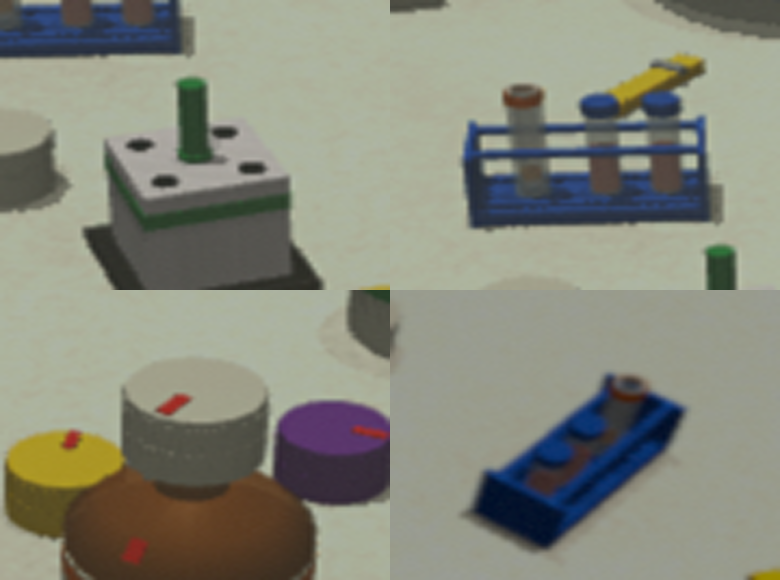

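The close crop confirms it: green handle with collar on the stand, orange-banded open tube at the rack's near end, and white cap with a red bar on the amber bottle. Moving over the stand.

Request:
move_arm:
  increments:
    - {"dx": 0.0213, "dy": 0.0232, "jaw": 1}
    - {"dx": 0.0213, "dy": 0.0232}
    - {"dx": 0.0213, "dy": 0.0232}
    - {"dx": 0.0213, "dy": 0.0232}
    - {"dx": 0.0213, "dy": 0.0232}
    - {"dx": 0.0213, "dy": 0.0232}
    - {"dx": 0.0213, "dy": 0.0232}
    - {"dx": 0.0213, "dy": 0.0232}
    - {"dx": 0.0213, "dy": 0.0232}
    - {"dx": 0.0213, "dy": 0.0232}
    - {"dx": 0.0213, "dy": 0.0232}
    - {"dx": 0.0213, "dy": 0.0232}

```text
$.increments[0]: bad value
```

Request:
move_arm:
  increments:
    - {"dx": 0.0213, "dy": 0.0232}
    - {"dx": 0.0213, "dy": 0.0232}
    - {"dx": 0.0213, "dy": 0.0232}
    - {"dx": 0.0213, "dy": 0.0232}
    - {"dx": 0.0213, "dy": 0.0232}
    - {"dx": 0.0213, "dy": 0.0232}
    - {"dx": 0.0213, "dy": 0.0232}
    - {"dx": 0, "dy": 0}

```text
$.increments[0]: bad value
```

```bash
python3 - <<'E'
from h import *
s=st();print(np.round(s['q'],3))
a=arm.grab_frame('wrist');E=np.array(arm.camera_info('wrist')['extrinsics']);print(np.round(E,3))
cv2.imwrite('pics/d.png',a)
names('wrist',['swab','swab_collar','stand'])
arm.grab_frame('side')
names('side',['swab','swab_collar'])
print('pred',proj('wrist',[.475,.011,.12]))
E
```

```text
{'t': 1.3, 'eef_pos': [0.2862, 0.6113, 0.2922], 'ee_rot': [3.1416, -0.0, -0.4378], 'force': [-0.2706, -0.5819, 0.0117], 'width': 0.0877, 'gripper_force': 0.0}
[ 1.421  0.359  0.012 -0.    -1.224 -0.288]
[[-0.425 -0.866 -0.264  0.357]
 [-0.905  0.407  0.122  0.577]
 [ 0.002  0.291 -0.957  0.385]
 [ 0.     0.     0.     1.   ]]
wrist swab []
wrist swab_collar []
wrist stand []
side swab []
side swab_collar [(0.65, [0.4723, 0.0128, 0.0774], [281, 292])]
pred [1356, -675]
```

View pics/d.png

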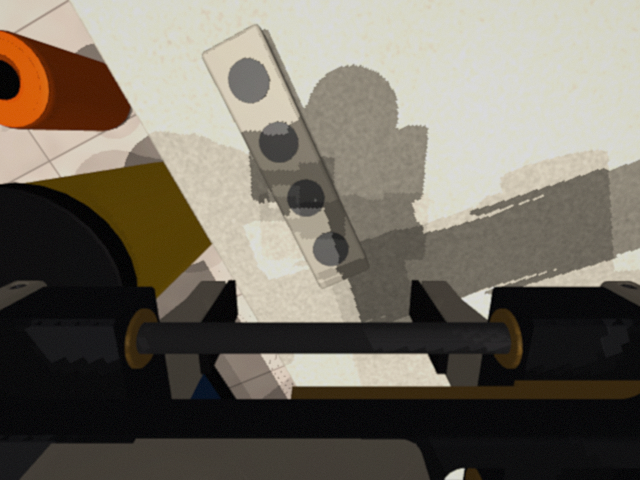

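The picture (4) shows only the grey look-alike block under the arm: the move was refused, so I will give every field of each row.

Request:
move_arm:
  increments:
    - {"dx": 0.0213, "dy": 0.0232, "dz": 0, "twist": 0, "jaw": 1}
    - {"dx": 0.0213, "dy": 0.0232, "dz": 0, "twist": 0, "jaw": 1}
    - {"dx": 0.0213, "dy": 0.0232, "dz": 0, "twist": 0, "jaw": 1}
    - {"dx": 0.0213, "dy": 0.0232, "dz": 0, "twist": 0, "jaw": 1}
    - {"dx": 0.0213, "dy": 0.0232, "dz": 0, "twist": 0, "jaw": 1}
    - {"dx": 0.0213, "dy": 0.0232, "dz": 0, "twist": 0, "jaw": 1}
    - {"dx": 0.0213, "dy": 0.0232, "dz": 0, "twist": 0, "jaw": 1}
    - {"dx": 0.0213, "dy": 0.0232, "dz": 0, "twist": 0, "jaw": 1}
    - {"dx": 0.0213, "dy": 0.0232, "dz": 0, "twist": 0, "jaw": 1}
    - {"dx": 0.0213, "dy": 0.0232, "dz": 0, "twist": 0, "jaw": 1}
    - {"dx": 0.0213, "dy": 0.0232, "dz": 0, "twist": 0, "jaw": 1}
    - {"dx": 0.0213, "dy": 0.0232, "dz": 0, "twist": 0, "jaw": 1}

```text
t: 2.65
eef_pos: [0.3998, 0.2493, 0.2925]
ee_rot: [-3.141, -0.0, -0.437]
force: [1.6, 0.7, -0.4]
width: 0.0872
gripper_force: 0.0
```

```bash
python3 - <<'E'
from h import *
s=st();print(np.round(s['q'],3))
a=arm.grab_frame('wrist');cv2.imwrite('pics/e.png',a)
names('wrist',['tube_mouth','rack'])
print('pred',proj('wrist',[.4525,.2745,.09]))
E
```

```text
{'t': 2.65, 'eef_pos': [0.3998, 0.2493, 0.2925], 'ee_rot': [-3.1407, -0.0002, -0.4375], 'force': [1.647, 0.7464, -0.4146], 'width': 0.0872, 'gripper_force': 0.0}
[ 0.977  0.016 -0.419  0.    -1.135  0.156]
wrist tube_mouth [(0.93, [0.4525, 0.2769, 0.0883], [266, 188])]
wrist rack []
pred [270, 186]
```

View pics/e.png

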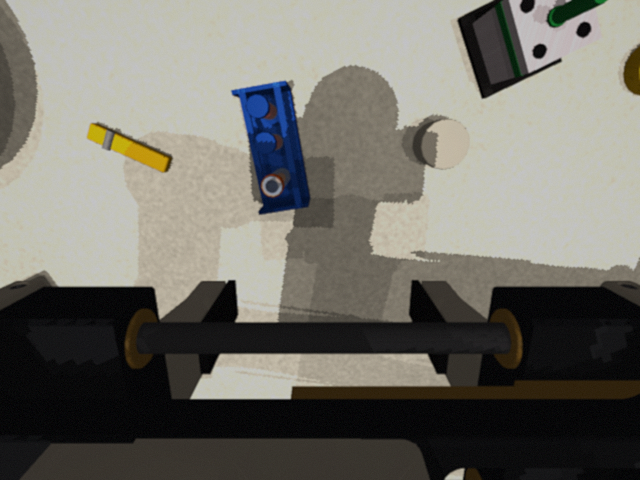

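Request:
move_arm:
  increments:
    - {"dx": 0.0142, "dy": 0.023, "dz": 0, "twist": 0, "jaw": 1}
    - {"dx": 0.0142, "dy": 0.023, "dz": 0, "twist": 0, "jaw": 1}
    - {"dx": 0.0142, "dy": 0.023, "dz": 0, "twist": 0, "jaw": 1}
    - {"dx": 0.0142, "dy": 0.023, "dz": 0, "twist": 0, "jaw": 1}
    - {"dx": 0.0142, "dy": 0.023, "dz": 0, "twist": 0, "jaw": 1}
    - {"dx": 0.0142, "dy": 0.023, "dz": 0, "twist": 0, "jaw": 1}
    - {"dx": 0.0142, "dy": 0.023, "dz": 0, "twist": 0, "jaw": 1}
    - {"dx": 0.0142, "dy": 0.023, "dz": 0, "twist": 0, "jaw": 1}
    - {"dx": 0, "dy": 0, "dz": 0, "twist": 0, "jaw": 1}
    - {"dx": 0, "dy": 0, "dz": 0, "twist": 0, "jaw": 1}

```text
t: 3.63
eef_pos: [0.4248, 0.0356, 0.2923]
ee_rot: [-3.141, -0.0, -0.44]
force: [-0.5, 1.0, 1.1]
width: 0.0875
gripper_force: 0.0
```

The picture shows the open tube's rim at (272,185), the capped tubes behind it at (258,105) and (265,140), and the swab at top right (575,10).

```bash
cat >> h.py <<'E'
from scipy.spatial.transform import Rotation as R
def T(pos,rot):
    M=np.eye(4);M[:3,:3]=R.from_euler('xyz',rot).as_matrix();M[:3,3]=pos;return M
E
python3 - <<'E'
from h import *
s=st();print(np.round(s['q'],3))
a=arm.grab_frame('wrist');cv2.imwrite('pics/f.png',a)
c=arm.camera_info('wrist');E=np.array(c['extrinsics']);X=np.linalg.inv(T(s['eef_pos'],s['ee_rot']))@E
np.save('X.npy',X);print(np.round(X,3))
E0=T([.3998,.2493,.2925],[-3.1407,-.0002,-.4375])@X
def op(px,z,E):
    d=E[:3,:3]@np.linalg.solve(c['K'],[*px,1]);o=E[:3,3];return o+d*(z-o[2])/d[2]
print('tube',op((272,185),.09,E0))
names('wrist',['swab','swab_collar','stand'])
print('pred',proj('wrist',[.475,.011,.12]),proj('wrist',[.475,.011,.08]))
hsv=cv2.cvtColor(a,cv2.COLOR_BGR2HSV);m=cv2.inRange(hsv,(45,120,20),(85,255,255))
n,l,stt,ce=cv2.connectedComponentsWithStats(m)
for i in range(1,n):
    if stt[i,4]>60: print(stt[i],ce[i])
E
```

```text
{'t': 3.6333, 'eef_pos': [0.4248, 0.0356, 0.2923], 'ee_rot': [-3.1413, -0.0002, -0.4398], 'force': [-0.5334, 1.0094, 1.0631], 'width': 0.0875, 'gripper_force': 0.0}
[ 0.55  -0.067 -0.5    0.    -1.138  0.581]
[[ 0.    -0.957 -0.291  0.079]
 [ 1.    -0.     0.002 -0.   ]
 [-0.002 -0.291  0.957 -0.093]
 [ 0.     0.     0.     1.   ]]
tube [0.45240562 0.2731081  0.09      ]
wrist swab [(0.75, [0.4747, 0.0147, 0.0052], [321, 159]), (0.67, [0.3888, -0.1106, -0.0018], [455, 181])]
wrist swab_collar [(0.54, [0.4731, 0.0109, 0.0745], [326, 163])]
wrist stand [(0.65, [0.4735, 0.0108, 0.0024], [325, 158])]
pred [325, 166] [325, 162]
[317 156  15  20 240] [323.7375     165.30416667]
```

View pics/f.png

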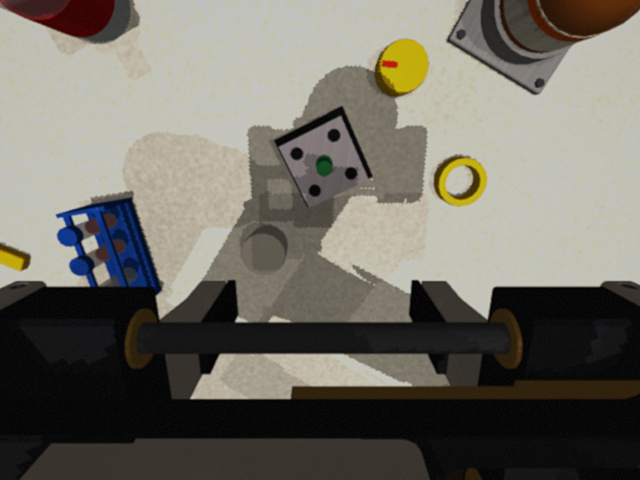

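The picture shows the handle at (324,165) centred in the stand, 0.0553 m ahead of the TCP along tool x. Descending to a grasp height of z about 0.104.

Request:
move_arm:
  increments:
    - {"dx": 0.0184, "dy": 0, "dz": 0, "twist": 0, "jaw": 1}
    - {"dx": 0.0184, "dy": 0, "dz": 0, "twist": 0, "jaw": 1}
    - {"dx": 0.0184, "dy": 0, "dz": 0, "twist": 0, "jaw": 1}
    - {"dx": 0, "dy": 0, "dz": 0.025, "twist": 0, "jaw": 1}
    - {"dx": 0, "dy": 0, "dz": 0.025, "twist": 0, "jaw": 1}
    - {"dx": 0, "dy": 0, "dz": 0.025, "twist": 0, "jaw": 1}
    - {"dx": 0, "dy": 0, "dz": 0.025, "twist": 0, "jaw": 1}
    - {"dx": 0, "dy": 0, "dz": 0.021, "twist": 0, "jaw": 1}
    - {"dx": 0, "dy": 0, "dz": 0.02, "twist": 0, "jaw": 1}
    - {"dx": 0, "dy": 0, "dz": 0, "twist": 0, "jaw": 1}
    - {"dx": 0, "dy": 0, "dz": 0, "twist": 0, "jaw": 1}

```text
t: 4.75
eef_pos: [0.4742, 0.0132, 0.1507]
ee_rot: [3.139, 0.001, -0.436]
force: [-0.3, 0.2, 1.2]
width: 0.088
gripper_force: 0.0
```

```bash
python3 - <<'E'
from h import *
s=st()
b=arm.grab_frame('side');a=arm.grab_frame('wrist')
r=lambda im,u,v,s,k:cv2.resize(im[v-s:v+s,u-s:u+s],(390,390),interpolation=cv2.INTER_CUBIC)
cv2.imwrite('pics/g.png',np.hstack([r(b,282,285,45,1),r(a,320,320,120,1)]))
names('side',['swab_collar'])
E
```

```text
{'t': 4.75, 'eef_pos': [0.4742, 0.0132, 0.1507], 'ee_rot': [3.1395, 0.0015, -0.4363], 'force': [-0.2585, 0.2214, 1.2307], 'width': 0.088, 'gripper_force': 0.0}
side swab_collar [(0.51, [0.471, 0.0082, -0.0001], [283, 329]), (0.39, [0.474, 0.0155, 0.0749], [282, 292])]
```

View pics/g.png

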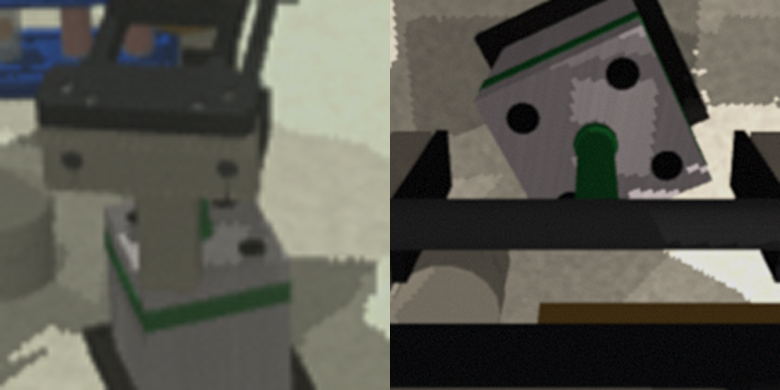

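The swab handle sits centred between the open fingers in the wrist crop, and the fingertips are clear of the block in the side crop. Closing and lifting.

Request:
move_arm:
  increments:
    - {"dx": 0, "dy": 0, "dz": 0, "twist": 0, "jaw": -1}
    - {"dx": 0, "dy": 0, "dz": 0, "twist": 0, "jaw": -1}
    - {"dx": 0, "dy": 0, "dz": 0, "twist": 0, "jaw": -1}
    - {"dx": 0, "dy": 0, "dz": 0, "twist": 0, "jaw": -1}
    - {"dx": 0, "dy": 0, "dz": 0, "twist": 0, "jaw": -1}
    - {"dx": 0, "dy": 0, "dz": 0, "twist": 0, "jaw": -1}
    - {"dx": 0, "dy": 0, "dz": 0, "twist": 0, "jaw": -1}
    - {"dx": 0, "dy": 0, "dz": 0, "twist": 0, "jaw": -1}
    - {"dx": 0, "dy": 0, "dz": 0, "twist": 0, "jaw": -1}
    - {"dx": 0, "dy": 0, "dz": 0, "twist": 0, "jaw": -1}
  force: 25

```text
t: 5.73
eef_pos: [0.4745, 0.0126, 0.1511]
ee_rot: [3.141, 0.0, -0.438]
force: [0.7, -0.7, -0.9]
width: 0.0263
gripper_force: 0.0
```

Request:
move_arm:
  increments:
    - {"dx": 0, "dy": 0, "dz": 0, "twist": 0, "jaw": -1}
    - {"dx": 0, "dy": 0, "dz": 0, "twist": 0, "jaw": -1}
    - {"dx": 0, "dy": 0, "dz": 0, "twist": 0, "jaw": -1}
    - {"dx": 0, "dy": 0, "dz": 0, "twist": 0, "jaw": -1}
    - {"dx": 0, "dy": 0, "dz": 0, "twist": 0, "jaw": -1}

```text
t: 6.15
eef_pos: [0.4745, 0.0126, 0.1512]
ee_rot: [-3.142, 0.0, -0.438]
force: [-0.2, 0.2, 0.1]
width: 0.0117
gripper_force: 25.0
```

Request:
move_arm:
  increments:
    - {"dx": 0, "dy": 0, "dz": -0.01, "twist": 0, "jaw": -1}
    - {"dx": 0, "dy": 0, "dz": -0.02, "twist": 0, "jaw": -1}
    - {"dx": 0, "dy": 0, "dz": -0.025, "twist": 0, "jaw": -1}
    - {"dx": 0, "dy": 0, "dz": -0.025, "twist": 0, "jaw": -1}
    - {"dx": 0, "dy": 0, "dz": -0.025, "twist": 0, "jaw": -1}
    - {"dx": 0, "dy": 0, "dz": -0.025, "twist": 0, "jaw": -1}
    - {"dx": 0, "dy": 0, "dz": 0, "twist": 0, "jaw": -1}
    - {"dx": 0, "dy": 0, "dz": 0, "twist": 0, "jaw": -1}

```text
t: 6.82
eef_pos: [0.475, 0.0129, 0.2825]
ee_rot: [-3.139, -0.002, -0.438]
force: [0.2, -0.2, -1.1]
width: 0.0113
gripper_force: 25.0
```

Request:
move_arm:
  increments:
    - {"dx": -0.0233, "dy": -0.0284, "dz": 0, "twist": 0, "jaw": -1}
    - {"dx": -0.0233, "dy": -0.0284, "dz": 0, "twist": 0, "jaw": -1}
    - {"dx": -0.0233, "dy": -0.0284, "dz": 0, "twist": 0, "jaw": -1}
    - {"dx": -0.0233, "dy": -0.0284, "dz": 0, "twist": 0, "jaw": -1}
    - {"dx": -0.0233, "dy": -0.0284, "dz": 0, "twist": 0, "jaw": -1}
    - {"dx": -0.0233, "dy": -0.0284, "dz": 0, "twist": 0, "jaw": -1}
    - {"dx": -0.0233, "dy": -0.0284, "dz": 0, "twist": 0, "jaw": -1}
    - {"dx": -0.0233, "dy": -0.0284, "dz": 0, "twist": 0, "jaw": -1}
    - {"dx": 0, "dy": 0, "dz": 0, "twist": 0, "jaw": -1}
    - {"dx": 0, "dy": 0, "dz": 0, "twist": 0, "jaw": -1}

```text
t: 7.65
eef_pos: [0.401, 0.2987, 0.2796]
ee_rot: [3.139, 0.001, -0.435]
force: [-0.2, -1.4, -0.1]
width: 0.011
gripper_force: 25.0
```

```bash
python3 - <<'E'
from h import *
s=st()
im={}
for c in('scene','side','wrist'):
    im[c]=arm.grab_frame(c); 
    names(c,['tube_mouth','swab_collar','swab'])
r=lambda im,u,v,s:cv2.resize(im[max(0,v-s):v+s,max(0,u-s):u+s],(390,300),interpolation=cv2.INTER_CUBIC)
np.savez('im.npz',**im)
p=proj('wrist',[.4524,.274,.09]);print(p)
hover=s['eef_pos']+R.from_euler('xyz',s['ee_rot']).apply([0,0,.12])
q=proj('side',hover);q2=proj('scene',hover);print(q,q2,hover)
cv2.imwrite('pics/h.png',np.vstack([np.hstack([r(im['wrist'],p[0],p[1],50),r(im['wrist'],320,300,140)]),np.hstack([r(im['side'],*q,60),r(im['scene'],*q2,60)])]))
E
```

```text
{'t': 7.65, 'eef_pos': [0.401, 0.2987, 0.2796], 'ee_rot': [3.139, 0.0006, -0.4349], 'force': [-0.1772, -1.4079, -0.0865], 'width': 0.011, 'gripper_force': 24.9996}
scene tube_mouth [(0.95, [0.4534, 0.2761, 0.0904], [427, 234])]
scene swab_collar [(0.71, [0.4013, 0.2981, 0.1999], [455, 188])]
scene swab [(0.68, [0.4544, 0.2764, 0.0901], [427, 234])]
side tube_mouth [(0.97, [0.4497, 0.2736, 0.0924], [235, 220])]
side swab_collar [(0.41, [0.4012, 0.298, 0.2058], [204, 168])]
side swab [(0.67, [0.4028, 0.2971, 0.1371], [208, 199]), (0.66, [0.3879, -0.1082, 0.0002], [254, 382])]
wrist tube_mouth [(0.61, [0.45, 0.2751, 0.0855], [321, 168]), (0.48, [0.4526, 0.2761, 0.0003], [320, 159])]
wrist swab_collar [(0.65, [0.4026, 0.2922, 0.2032], [330, 282]), (0.52, [0.411, 0.115, -0.0006], [477, 129])]
wrist swab [(0.57, [0.3982, 0.2972, 0.1339], [324, 251])]
[322, 165]
[206, 189] [451, 200] [0.40083087 0.29844417 0.15959374]
```

View pics/h.png

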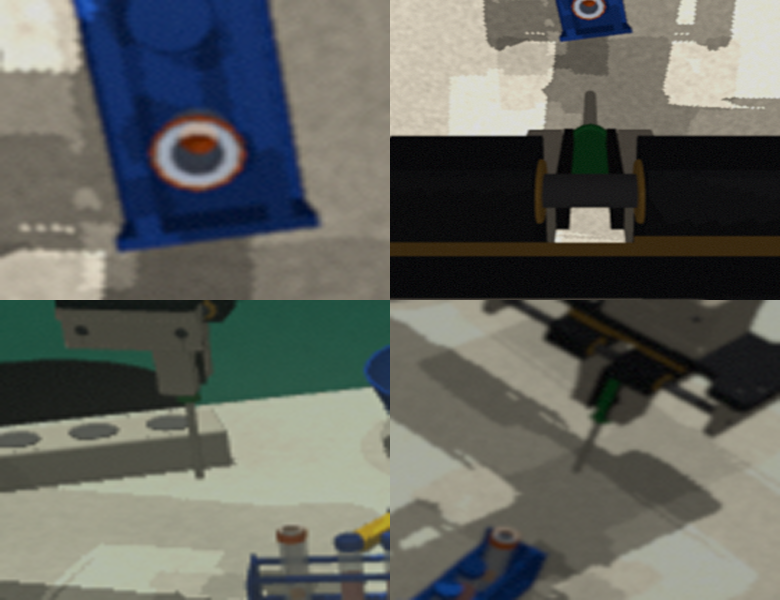

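The crops show the swab held upright with its shaft below the fingers (wrist tip near (324,249)) and the tube's rim at (322.5,166) in the wrist picture. I'll check the held tip against where it should be.

```bash
python3 - <<'E'
from h import *
s=st()
Rt=R.from_euler('xyz',s['ee_rot'])
f=lambda d:s['eef_pos']+Rt.apply([0,0,d])
for c in('wrist','side','scene'):
    print(c,'exp tip/collar/low shaft',proj(c,f(.147)),proj(c,f(.077)),proj(c,f(.12)))
    im=arm.grab_frame(c)
    for d in arm.silhouettes(c,'swab')[:2]:
        v,u=np.nonzero(d['pixels'])
        print(d['score'],len(v),[(r,u[v==r].min(),u[v==r].max()) for r in range(v.min(),v.max()+1,4)])
E
```

```text
{'t': 8.25, 'eef_pos': [0.4021, 0.2971, 0.2813], 'ee_rot': [-3.1413, -0.0, -0.4383], 'force': [0.2837, 0.4803, -0.681], 'width': 0.0111, 'gripper_force': 24.9996}
wrist exp tip/collar/low shaft [322, 247] [322, 287] [322, 260]
0.62 1411 [(245, np.int64(321), np.int64(326)), (249, np.int64(319), np.int64(327)), (253, np.int64(319), np.int64(327)), (257, np.int64(319), np.int64(328)), (261, np.int64(320), np.int64(328)), (265, np.int64(319), np.int64(328)), (269, np.int64(319), np.int64(328)), (273, np.int64(319), np.int64(328)), (277, np.int64(317), np.int64(331)), (281, np.int64(313), np.int64(334)), (285, np.int64(312), np.int64(335)), (289, np.int64(312), np.int64(335)), (293, np.int64(312), np.int64(335)), (297, np.int64(312), np.int64(335)), (301, np.int64(312), np.int64(335)), (305, np.int64(312), np.int64(335)), (309, np.int64(312), np.int64(335)), (313, np.int64(311), np.int64(336)), (317, np.int64(310), np.int64(336)), (321, np.int64(311), np.int64(336))]
side exp tip/collar/low shaft [208, 200] [204, 168] [207, 188]
scene exp tip/collar/low shaft [447, 208] [455, 186] [450, 200]
0.65 106 [(173, np.int64(457), np.int64(459)), (177, np.int64(455), np.int64(458)), (181, np.int64(454), np.int64(457)), (185, np.int64(452), np.int64(455)), (189, np.int64(453), np.int64(455)), (193, np.int64(451), np.int64(453)), (197, np.int64(450), np.int64(452)), (201, np.int64(449), np.int64(450)), (205, np.int64(448), np.int64(449))]
```

```bash
python3 - <<'E'
from h import *
s=st()
im=arm.grab_frame('wrist')
hsv=cv2.cvtColor(im,cv2.COLOR_BGR2HSV)
p=proj('wrist',[.4518,.2742,.09]);print(p)
m=cv2.inRange(hsv,(0,110,60),(18,255,255));m2=np.zeros_like(m);m2[p[1]-22:p[1]+22,p[0]-22:p[0]+22]=m[p[1]-22:p[1]+22,p[0]-22:p[0]+22]
w=cv2.inRange(hsv,(0,0,120),(180,70,255));w2=np.zeros_like(w);w2[p[1]-16:p[1]+16,p[0]-16:p[0]+16]=w[p[1]-16:p[1]+16,p[0]-16:p[0]+16]
for k,z in((m2,.09),(w2,.09),(m2|w2,.09)):
    pts=cv2.findNonZero(k)
    if pts is None: continue
    h=cv2.convexHull(pts);e=cv2.fitEllipse(h) if len(h)>4 else None
    print(len(pts),e,onplane('wrist',e[0],z))
E
```

```text
{'t': 8.55, 'eef_pos': [0.402, 0.2974, 0.2812], 'ee_rot': [-3.1416, 0.0, -0.4378], 'force': [0.5432, -0.2231, -0.3862], 'width': 0.0114, 'gripper_force': 24.9994}
[322, 166]
101 ((322.8636169433594, 164.7393341064453), (23.46443748474121, 24.358495712280273), 8.9624605178833) [0.45224812 0.27315814 0.09      ]
216 ((322.9225769042969, 165.04605102539062), (21.191452026367188, 21.265892028808594), 119.93584442138672) [0.45200656 0.27321854 0.09      ]
317 ((322.8636169433594, 164.7393341064453), (23.46443748474121, 24.358495712280273), 8.9624605178833) [0.45224812 0.27315814 0.09      ]
```

Request:
move_arm:
  increments:
    - {"dx": 0.0139, "dy": 0, "dz": 0, "twist": 0, "jaw": -1}
    - {"dx": 0.0139, "dy": 0, "dz": 0, "twist": 0, "jaw": -1}
    - {"dx": 0.0139, "dy": 0, "dz": 0, "twist": 0, "jaw": -1}
    - {"dx": 0.0139, "dy": 0, "dz": 0, "twist": 0, "jaw": -1}
    - {"dx": 0, "dy": 0, "dz": 0.01, "twist": 0, "jaw": -1}
    - {"dx": 0, "dy": 0, "dz": 0.01, "twist": 0, "jaw": -1}
    - {"dx": 0, "dy": 0, "dz": 0.01, "twist": 0, "jaw": -1}
    - {"dx": 0, "dy": 0, "dz": 0.005, "twist": 0, "jaw": -1}
    - {"dx": 0, "dy": 0, "dz": 0, "twist": 0, "jaw": -1}
    - {"dx": 0, "dy": 0, "dz": 0, "twist": 0, "jaw": -1}
    - {"dx": 0, "dy": 0, "dz": 0, "twist": 0, "jaw": -1}

```text
t: 9.52
eef_pos: [0.4523, 0.2742, 0.2465]
ee_rot: [-3.141, -0.0, -0.437]
force: [0.2, 0.0, 0.1]
width: 0.0115
gripper_force: 25.0
```

```bash
python3 - <<'E'
from h import *
arm.grab_frame('scene')
s=st()
im={}
for c in('scene','side','wrist'):
    im[c]=arm.grab_frame(c)
p=s['eef_pos']-[0,0,.147]
r=lambda c,s,o=0:cv2.resize(im[c][proj(c,p)[1]-s+o:proj(c,p)[1]+s+o,proj(c,p)[0]-s:proj(c,p)[0]+s],(266,400),interpolation=cv2.INTER_CUBIC)
print([proj(c,p) for c in im])
cv2.imwrite('pics/i.png',np.hstack([r('scene',25),r('side',25),r('wrist',40)]))
E
```

```text
{'t': 9.5667, 'eef_pos': [0.4524, 0.2742, 0.2467], 'ee_rot': [-3.1408, -0.0004, -0.4372], 'force': [-0.6292, 0.4589, 0.0726], 'width': 0.0112, 'gripper_force': 24.9994}
[[427, 231], [236, 216], [322, 247]]
```

View pics/i.png

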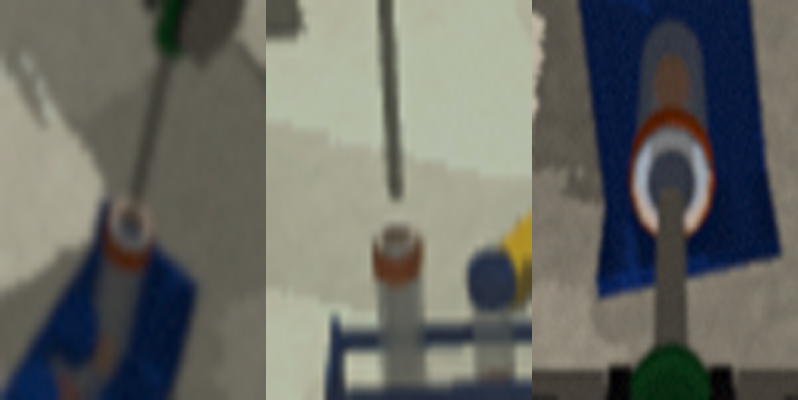

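Aligned in all three crops: the tip is just above the rim centre, at (396,195) over (397,240) in the side crop, and in line in the scene and wrist crops. Inserting.

Request:
move_arm:
  increments:
    - {"dx": 0, "dy": 0, "dz": 0.006, "twist": 0, "jaw": -1}
    - {"dx": 0, "dy": 0, "dz": 0.006, "twist": 0, "jaw": -1}
    - {"dx": 0, "dy": 0, "dz": 0.006, "twist": 0, "jaw": -1}
    - {"dx": 0, "dy": 0, "dz": 0.006, "twist": 0, "jaw": -1}
    - {"dx": 0, "dy": 0, "dz": 0, "twist": 0, "jaw": -1}
  force: 35

```text
t: 10.13
eef_pos: [0.4518, 0.2732, 0.2204]
ee_rot: [3.139, 0.001, -0.438]
force: [-0.7, -0.3, -0.5]
width: 0.0117
gripper_force: 35.0
```

Request:
move_arm:
  increments:
    - {"dx": 0, "dy": 0, "dz": 0.008, "twist": 0, "jaw": -1}
    - {"dx": 0, "dy": 0, "dz": 0.008, "twist": 0, "jaw": -1}
    - {"dx": 0, "dy": 0, "dz": 0.008, "twist": 0, "jaw": -1}
    - {"dx": 0, "dy": 0, "dz": 0.008, "twist": 0, "jaw": -1}
    - {"dx": 0, "dy": 0, "dz": 0.006, "twist": 0, "jaw": -1}
    - {"dx": 0, "dy": 0, "dz": 0, "twist": 0, "jaw": -1}
    - {"dx": 0, "dy": 0, "dz": 0, "twist": 0, "jaw": -1}

```text
t: 10.72
eef_pos: [0.4523, 0.2737, 0.1837]
ee_rot: [3.141, 0.0, -0.438]
force: [0.0, -0.2, 0.1]
width: 0.0112
gripper_force: 35.0
```

Request:
move_arm:
  increments:
    - {"dx": 0, "dy": 0, "dz": 0.003, "twist": 0, "jaw": -1}
    - {"dx": 0, "dy": 0, "dz": 0.003, "twist": 0, "jaw": -1}
    - {"dx": 0, "dy": 0, "dz": 0.003, "twist": 0, "jaw": -1}
    - {"dx": 0, "dy": 0, "dz": 0, "twist": 0, "jaw": -1}
    - {"dx": 0, "dy": 0, "dz": 0, "twist": 0, "jaw": -1}
    - {"dx": 0, "dy": 0, "dz": 0, "twist": 0, "jaw": -1}

```text
t: 11.22
eef_pos: [0.4523, 0.2738, 0.1752]
ee_rot: [3.142, 0.0, -0.438]
force: [0.0, 0.4, -0.9]
width: 0.0111
gripper_force: 35.0
```

Request:
move_arm:
  increments:
    - {"dx": 0, "dy": 0, "dz": 0.002, "twist": 0, "jaw": -1}
    - {"dx": 0, "dy": 0, "dz": 0.002, "twist": 0, "jaw": -1}
    - {"dx": 0, "dy": 0, "dz": 0, "twist": 0, "jaw": -1}
    - {"dx": 0, "dy": 0, "dz": 0, "twist": 0, "jaw": -1}

```text
t: 11.55
eef_pos: [0.4524, 0.2738, 0.1711]
ee_rot: [-3.142, -0.0, -0.438]
force: [0.2, 0.5, 0.8]
width: 0.0111
gripper_force: 35.0
```

Request:
move_arm:
  increments:
    - {"dx": 0, "dy": 0, "dz": 0.002, "twist": 0, "jaw": -1}
    - {"dx": 0, "dy": 0, "dz": 0.001, "twist": 0, "jaw": -1}
    - {"dx": 0, "dy": 0, "dz": 0, "twist": 0, "jaw": -1}
    - {"dx": 0, "dy": 0, "dz": 0, "twist": 0, "jaw": -1}

```text
t: 11.88
eef_pos: [0.4524, 0.2739, 0.1681]
ee_rot: [3.142, 0.0, -0.438]
force: [0.6, 0.6, 1.1]
width: 0.0114
gripper_force: 35.0
```

```bash
python3 - <<'E'
from h import *
for i in range(2):
  for c in('scene','side'):
    arm.grab_frame(c);names(c,['swab_collar'])
    s=st()
E
```

```text
scene swab_collar [(0.41, [0.4512, 0.2745, 0.088], [426, 234])]
{'t': 11.9833, 'eef_pos': [0.4524, 0.2739, 0.1681], 'ee_rot': [-3.1416, 0.0, -0.4378], 'force': [0.4437, 0.5551, 1.1768], 'width': 0.0116, 'gripper_force': 34.9999}
side swab_collar []
{'t': 12.0833, 'eef_pos': [0.4524, 0.2738, 0.1681], 'ee_rot': [3.1416, 0.0, -0.4379], 'force': [-0.4198, 0.4666, 1.3797], 'width': 0.0113, 'gripper_force': 34.9999}
scene swab_collar [(0.49, [0.4541, 0.2712, 0.085], [424, 235])]
{'t': 12.1833, 'eef_pos': [0.4523, 0.2738, 0.1681], 'ee_rot': [3.1415, 0.0001, -0.4379], 'force': [0.2974, 1.0213, 0.357], 'width': 0.0114, 'gripper_force': 34.9998}
side swab_collar []
{'t': 12.2833, 'eef_pos': [0.4523, 0.2738, 0.1681], 'ee_rot': [3.1415, 0.0, -0.4378], 'force': [0.3283, 0.0843, 0.9732], 'width': 0.011, 'gripper_force': 34.9998}
```

Request:
move_arm:
  increments:
    - {"dx": 0, "dy": 0, "dz": 0.001, "twist": 0, "jaw": -1}
    - {"dx": 0, "dy": 0, "dz": 0.001, "twist": 0, "jaw": -1}
    - {"dx": 0, "dy": 0, "dz": 0, "twist": 0, "jaw": -1}
    - {"dx": 0, "dy": 0, "dz": 0, "twist": 0, "jaw": -1}

```text
t: 12.62
eef_pos: [0.4525, 0.2739, 0.167]
ee_rot: [-3.141, -0.0, -0.437]
force: [-2.1, -1.3, 9.3]
width: 0.0115
gripper_force: 35.0
```

Request:
move_arm:
  increments:
    - {"dx": 0, "dy": 0, "dz": 0.0008, "twist": 0, "jaw": -1}
    - {"dx": 0, "dy": 0, "dz": 0, "twist": 0, "jaw": -1}
    - {"dx": 0, "dy": 0, "dz": 0, "twist": 0, "jaw": -1}

```text
t: 12.87
eef_pos: [0.4525, 0.2739, 0.1669]
ee_rot: [-3.141, -0.001, -0.437]
force: [-5.4, -1.5, 17.4]
width: 0.0111
gripper_force: 35.0
```

The collar is seated: 17 N with no further travel at TCP 0.167, as expected. Releasing.

Request:
move_arm:
  increments:
    - {"dx": 0, "dy": 0, "dz": 0, "twist": 0, "jaw": 1}
    - {"dx": 0, "dy": 0, "dz": 0, "twist": 0, "jaw": 1}
    - {"dx": 0, "dy": 0, "dz": 0, "twist": 0, "jaw": 1}
    - {"dx": 0, "dy": 0, "dz": 0, "twist": 0, "jaw": 1}
    - {"dx": 0, "dy": 0, "dz": 0, "twist": 0, "jaw": 1}
    - {"dx": 0, "dy": 0, "dz": 0, "twist": 0, "jaw": 1}

```text
t: 13.37
eef_pos: [0.4523, 0.2737, 0.1651]
ee_rot: [3.141, 0.0, -0.438]
force: [0.2, 0.1, -0.5]
width: 0.0453
gripper_force: 0.0
```

Request:
move_arm:
  increments:
    - {"dx": 0, "dy": 0, "dz": -0.01, "twist": 0, "jaw": 1}
    - {"dx": 0, "dy": 0, "dz": -0.02, "twist": 0, "jaw": 1}
    - {"dx": 0, "dy": 0, "dz": -0.025, "twist": 0, "jaw": 1}
    - {"dx": 0, "dy": 0, "dz": -0.03, "twist": 0, "jaw": 1}
    - {"dx": 0, "dy": 0, "dz": -0.03, "twist": 0, "jaw": 1}
    - {"dx": 0, "dy": 0, "dz": -0.03, "twist": 0, "jaw": 1}
    - {"dx": 0, "dy": 0, "dz": 0, "twist": 0, "jaw": 1}

```text
t: 13.95
eef_pos: [0.4543, 0.2752, 0.3177]
ee_rot: [-3.132, -0.005, -0.437]
force: [0.6, 0.9, 1.2]
width: 0.0868
gripper_force: 0.0
```

Request:
move_arm:
  increments:
    - {"dx": 0.0154, "dy": 0.0304, "dz": 0, "twist": 0, "jaw": 1}
    - {"dx": 0.0154, "dy": 0.0304, "dz": 0, "twist": 0, "jaw": 1}
    - {"dx": 0.0154, "dy": 0.0304, "dz": 0, "twist": 0, "jaw": 1}
    - {"dx": 0.0154, "dy": 0.0304, "dz": 0, "twist": 0, "jaw": 1}
    - {"dx": 0.0154, "dy": 0.0304, "dz": 0, "twist": 0, "jaw": 1}
    - {"dx": 0.0154, "dy": 0.0304, "dz": 0, "twist": 0, "jaw": 1}
    - {"dx": 0.0154, "dy": 0.0304, "dz": 0, "twist": 0, "jaw": 1}
    - {"dx": 0.0154, "dy": 0.0304, "dz": 0, "twist": 0, "jaw": 1}
    - {"dx": 0.0154, "dy": 0.0304, "dz": 0, "twist": 0, "jaw": 1}
    - {"dx": 0.0154, "dy": 0.0304, "dz": 0, "twist": 0, "jaw": 1}
    - {"dx": 0.0154, "dy": 0.0304, "dz": 0, "twist": 0, "jaw": 1}
    - {"dx": 0.0154, "dy": 0.0304, "dz": 0, "twist": 0, "jaw": 1}

```text
t: 14.95
eef_pos: [0.4647, -0.1366, 0.3112]
ee_rot: [-3.141, -0.001, -0.438]
force: [1.0, 0.1, -1.5]
width: 0.0879
gripper_force: 0.0
```

Request:
move_arm:
  increments:
    - {"dx": 0.0154, "dy": 0.0304, "dz": 0, "twist": 0, "jaw": 1}
    - {"dx": 0.0154, "dy": 0.0304, "dz": 0, "twist": 0, "jaw": 1}
    - {"dx": 0, "dy": 0, "dz": 0, "twist": 0, "jaw": 1}
    - {"dx": 0, "dy": 0, "dz": 0, "twist": 0, "jaw": 1}
    - {"dx": 0, "dy": 0, "dz": 0, "twist": 0, "jaw": 1}
    - {"dx": 0, "dy": 0, "dz": 0, "twist": 0, "jaw": 1}
    - {"dx": 0, "dy": 0, "dz": 0, "twist": 0, "jaw": 1}
    - {"dx": 0, "dy": 0, "dz": 0, "twist": 0, "jaw": 1}

```text
t: 15.62
eef_pos: [0.4674, -0.2021, 0.3107]
ee_rot: [-3.141, -0.001, -0.436]
force: [0.4, 0.7, -0.1]
width: 0.0875
gripper_force: 0.0
```

```bash
python3 - <<'E'
from h import *
for c in('scene','side'):
    arm.grab_frame(c);names(c,['swab_collar','tube_mouth','cap'])
a=arm.grab_frame('wrist');s=st();print(np.round(s['q'],3))
names('wrist',['cap','bottle'])
p=proj('wrist',[.5165,-.226,.176]);print(p)
hsv=cv2.cvtColor(a,cv2.COLOR_BGR2HSV)
for d in arm.silhouettes('wrist','cap')[:3]:
    m=d['pixels'].astype(np.uint8);h=cv2.convexHull(cv2.findNonZero(m));e=cv2.minEnclosingCircle(h)
    print(d['score'],m.sum(),e,cv2.boundingRect(h),onplane('wrist',e[0],.176),a[m>0].mean(0))
print(proj('wrist',[.5165,-.226+.023,.176]))
cv2.imwrite('pics/j.png',a)
E
```

```text
scene swab_collar [(0.44, [0.451, 0.2742, 0.0859], [426, 234])]
scene tube_mouth [(0.87, [0.4531, 0.2763, 0.0881], [427, 234])]
scene cap [(0.74, [0.5164, -0.0913, -0.0006], [271, 223]), (0.67, [0.5164, -0.2257, 0.1424], [215, 165]), (0.66, [0.6255, -0.1035, 0.003], [244, 253])]
side swab_collar []
side tube_mouth [(0.82, [0.4508, 0.2752, 0.0917], [235, 219])]
side cap [(0.96, [0.5141, -0.2251, 0.1427], [357, 341]), (0.96, [0.5215, -0.0924, -0.0053], [328, 360]), (0.76, [0.6305, -0.108, 0.0002], [391, 349])]
{'t': 16.0667, 'eef_pos': [0.4672, -0.203, 0.3104], 'ee_rot': [3.1416, 0.0, -0.4376], 'force': [0.2267, 0.2968, 0.0903], 'width': 0.0878, 'gripper_force': 0.0}
[-0.024  0.072 -0.318 -0.    -1.181  1.157]
wrist cap [(0.89, [0.6298, -0.1062, -0.0016], [180, 109]), (0.81, [0.5167, -0.2217, 0.145], [316, 172]), (0.56, [0.5244, -0.0912, -0.0002], [217, 201])]
wrist bottle []
[322, 174]
0.86 1667 ((215.27420043945312, 206.24192810058594), 24.533245086669922) (192, 185, 48, 45) [ 0.52760642 -0.15210508  0.176     ] [ 7.28074385 71.07858428 94.9760048 ]
0.6 3781 ((321.3435974121094, 175.6611328125), 35.49678421020508) (287, 141, 68, 71) [ 0.51570914 -0.22538524  0.176     ] [ 91.45596403 103.29304417 113.44988098]
0.57 2230 ((172.29104614257812, 109.39552307128906), 29.974258422851562) (145, 85, 57, 50) [ 0.59185981 -0.15894048  0.176     ] [101.667713    33.82017937  87.39192825]
[290, 189]
```

The white cap (grey-white mean colour, on the bottle's axis) is at (321,176) in the wrist picture, giving (0.516,-0.225). The yellow and purple ones are at z = 0. Moving onto the cap.

Request:
move_arm:
  increments:
    - {"dx": 0.0178, "dy": 0, "dz": 0, "twist": 0, "jaw": 1}
    - {"dx": 0.0178, "dy": 0, "dz": 0, "twist": 0, "jaw": 1}
    - {"dx": 0.0178, "dy": 0, "dz": 0, "twist": 0, "jaw": 1}
    - {"dx": 0, "dy": 0, "dz": 0.02, "twist": 0, "jaw": 1}
    - {"dx": 0, "dy": 0, "dz": 0.02, "twist": 0, "jaw": 1}
    - {"dx": 0, "dy": 0, "dz": 0.02, "twist": 0, "jaw": 1}
    - {"dx": 0, "dy": 0, "dz": 0.02, "twist": 0, "jaw": 1}
    - {"dx": 0, "dy": 0, "dz": 0.015, "twist": 0, "jaw": 1}
    - {"dx": 0, "dy": 0, "dz": 0.01, "twist": 0, "jaw": 1}
    - {"dx": 0, "dy": 0, "dz": 0, "twist": 0, "jaw": 1}
    - {"dx": 0, "dy": 0, "dz": 0, "twist": 0, "jaw": 1}
    - {"dx": 0, "dy": 0, "dz": 0, "twist": 0, "jaw": 1}

```text
t: 17.22
eef_pos: [0.5162, -0.2258, 0.2064]
ee_rot: [-3.141, -0.001, -0.438]
force: [0.2, -0.1, 0.2]
width: 0.0877
gripper_force: 0.0
```

```bash
python3 - <<'E'
from h import *
s=st()
b=arm.grab_frame('side');a=arm.grab_frame('wrist')
r=lambda im,u,v,s:cv2.resize(im[v-s:v+s,u-s:u+s],(390,390),interpolation=cv2.INTER_CUBIC)
cv2.imwrite('pics/k.png',np.hstack([r(b,357,335,60),r(a,320,300,150)]))
names('side',['cap']);names('wrist',['cap'])
E
```

```text
{'t': 17.2167, 'eef_pos': [0.5162, -0.2258, 0.2064], 'ee_rot': [-3.1415, -0.0014, -0.4375], 'force': [0.1729, -0.0923, 0.2452], 'width': 0.0877, 'gripper_force': 0.0}
side cap [(0.9, [0.6311, -0.1079, -0.0017], [391, 350]), (0.62, [0.5244, -0.0942, -0.0063], [330, 361])]
wrist cap [(0.82, [0.5216, -0.0919, 0.0012], [191, 280]), (0.74, [0.6284, -0.1053, 0.0007], [139, 170]), (0.71, [0.5158, -0.2227, 0.1444], [317, 303])]
```

View pics/k.png

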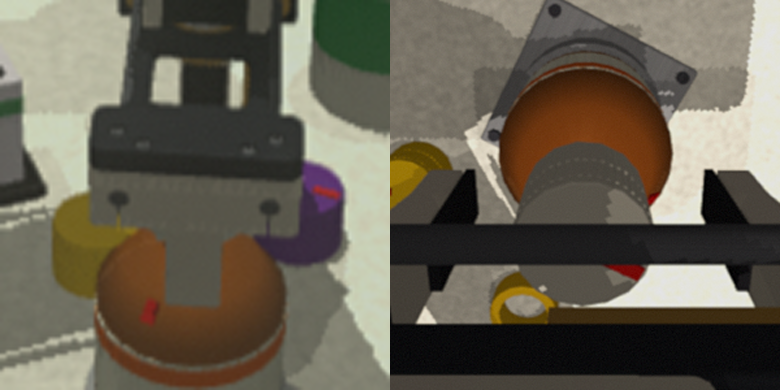

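The fingers straddle the white cap, centred between them (wrist crop, cap around (580,220)), with the tips above the amber shoulder. Closing.

Request:
move_arm:
  increments:
    - {"dx": 0, "dy": 0, "dz": 0, "twist": 0, "jaw": -1}
    - {"dx": 0, "dy": 0, "dz": 0, "twist": 0, "jaw": -1}
    - {"dx": 0, "dy": 0, "dz": 0, "twist": 0, "jaw": -1}
    - {"dx": 0, "dy": 0, "dz": 0, "twist": 0, "jaw": -1}
    - {"dx": 0, "dy": 0, "dz": 0, "twist": 0, "jaw": -1}
    - {"dx": 0, "dy": 0, "dz": 0, "twist": 0, "jaw": -1}
    - {"dx": 0, "dy": 0, "dz": 0, "twist": 0, "jaw": -1}
    - {"dx": 0, "dy": 0, "dz": 0, "twist": 0, "jaw": -1}
    - {"dx": 0, "dy": 0, "dz": 0, "twist": 0, "jaw": -1}
    - {"dx": 0, "dy": 0, "dz": 0, "twist": 0, "jaw": -1}
  force: 50

```text
t: 18.25
eef_pos: [0.5162, -0.2247, 0.2053]
ee_rot: [-3.14, -0.001, -0.438]
force: [2.5, 6.2, 0.5]
width: 0.0454
gripper_force: 50.0
```

Request:
move_arm:
  increments:
    - {"dx": 0, "dy": 0, "dz": 0.002, "twist": 0, "jaw": -1}
    - {"dx": 0, "dy": 0, "dz": 0.002, "twist": 0, "jaw": -1}
    - {"dx": 0, "dy": 0, "dz": 0.002, "twist": 0, "jaw": -1}
    - {"dx": 0, "dy": 0, "dz": 0.0015, "twist": 0, "jaw": -1}
    - {"dx": 0, "dy": 0, "dz": 0, "twist": 0, "jaw": -1}
    - {"dx": 0, "dy": 0, "dz": 0, "twist": 0, "jaw": -1}
    - {"dx": 0, "dy": 0, "dz": 0, "twist": 0, "jaw": -1}

```text
t: 18.83
eef_pos: [0.5163, -0.2246, 0.1991]
ee_rot: [-3.14, -0.001, -0.437]
force: [-2.6, 8.3, 10.1]
width: 0.0456
gripper_force: 50.0
```

Request:
move_arm:
  increments:
    - {"dx": -0.0004, "dy": -0.0009, "dz": 0.0003, "twist": 0, "jaw": -1}
    - {"dx": 0, "dy": 0, "dz": 0, "twist": -0.07, "jaw": -1}
    - {"dx": 0, "dy": 0, "dz": 0, "twist": -0.07, "jaw": -1}
    - {"dx": 0, "dy": 0, "dz": 0, "twist": -0.07, "jaw": -1}
    - {"dx": 0, "dy": 0, "dz": 0, "twist": 0, "jaw": -1}
    - {"dx": 0, "dy": 0, "dz": 0, "twist": 0, "jaw": -1}

```text
t: 19.33
eef_pos: [0.517, -0.224, 0.199]
ee_rot: [-3.141, -0.003, -0.226]
force: [0.3, 6.4, 8.1]
width: 0.0452
gripper_force: 50.0
```

```bash
python3 - <<'E'
from h import *
s=st();print(s['moment'],np.round(s['q'],3))
E
```

```text
{'t': 19.3333, 'eef_pos': [0.517, -0.224, 0.199], 'ee_rot': [-3.1406, -0.0032, -0.2265], 'force': [0.2679, 6.3998, 8.0605], 'width': 0.0452, 'gripper_force': 50.002}
[ 2.32105289 -0.15014303 -0.00611886] [-6.200e-02  2.550e-01 -3.660e-01 -1.000e-03 -9.470e-01  1.406e+00]
```

Request:
move_arm:
  increments:
    - {"dx": 0, "dy": 0, "dz": 0, "twist": -0.084, "jaw": -1}
    - {"dx": 0, "dy": 0, "dz": 0, "twist": -0.084, "jaw": -1}
    - {"dx": 0, "dy": 0, "dz": 0, "twist": -0.084, "jaw": -1}
    - {"dx": 0, "dy": 0, "dz": 0, "twist": -0.084, "jaw": -1}
    - {"dx": 0, "dy": 0, "dz": 0, "twist": -0.084, "jaw": -1}
    - {"dx": 0, "dy": 0, "dz": 0, "twist": -0.084, "jaw": -1}
    - {"dx": 0, "dy": 0, "dz": 0, "twist": -0.084, "jaw": -1}
    - {"dx": 0, "dy": 0, "dz": 0, "twist": -0.084, "jaw": -1}
    - {"dx": 0, "dy": 0, "dz": 0, "twist": -0.084, "jaw": -1}
    - {"dx": 0, "dy": 0, "dz": 0, "twist": -0.084, "jaw": -1}
    - {"dx": 0, "dy": 0, "dz": 0, "twist": 0, "jaw": -1}
    - {"dx": 0, "dy": 0, "dz": 0, "twist": 0, "jaw": -1}

```text
t: 20.33
eef_pos: [0.5166, -0.2232, 0.1986]
ee_rot: [3.141, -0.003, 0.613]
force: [-0.5, 10.7, 8.4]
width: 0.0454
gripper_force: 50.0
```

```bash
python3 - <<'E'
from h import *
s=st();print(s['moment'],np.round(s['q'],3))
a=arm.grab_frame('wrist')
hsv=cv2.cvtColor(a,cv2.COLOR_BGR2HSV)
m=cv2.inRange(hsv,(0,170,60),(6,255,255))|cv2.inRange(hsv,(174,170,60),(180,255,255))
n,l,t,c=cv2.connectedComponentsWithStats(m)
print([(t[i].tolist(),c[i].round(1).tolist()) for i in range(1,n) if t[i,4]>15])
k=cv2.imread('pics/k.png')[:,390:];h2=cv2.cvtColor(k,cv2.COLOR_BGR2HSV)
m=cv2.inRange(h2,(0,170,60),(6,255,255))|cv2.inRange(h2,(174,170,60),(180,255,255))
n,l,t,c=cv2.connectedComponentsWithStats(m)
print([(t[i].tolist(),(c[i]/1.3+[170,150]).round(1).tolist()) for i in range(1,n) if t[i,4]>15])
E
```

```text
{'t': 20.3333, 'eef_pos': [0.5166, -0.2232, 0.1986], 'ee_rot': [3.1414, -0.0031, 0.6135], 'force': [-0.4997, 10.7214, 8.4179], 'width': 0.0454, 'gripper_force': 50.0021}
[4.11626671 0.10227287 0.07888572] [-6.100e-02  2.550e-01 -3.660e-01 -2.000e-03 -9.480e-01  2.247e+00]
[([283, 0, 22, 6, 91], [291.9, 1.8]), ([159, 108, 15, 20, 118], [165.9, 117.3]), ([339, 354, 31, 13, 216], [357.1, 358.1])]
[([258, 192, 12, 13, 78], [371.8, 301.9]), ([215, 265, 39, 15, 330], [353.1, 357.6])]
```

The red bar stayed at about (355,358) in the wrist view, so the cap turned with the gripper by 60°. Lifting gently.

Request:
move_arm:
  increments:
    - {"dx": 0, "dy": 0, "dz": -0.003, "twist": 0, "jaw": -1}
    - {"dx": 0, "dy": 0, "dz": -0.003, "twist": 0, "jaw": -1}
    - {"dx": 0, "dy": 0, "dz": -0.003, "twist": 0, "jaw": -1}
    - {"dx": 0, "dy": 0, "dz": -0.001, "twist": 0, "jaw": -1}
    - {"dx": 0, "dy": 0, "dz": 0, "twist": 0, "jaw": -1}
    - {"dx": 0, "dy": 0, "dz": 0, "twist": 0, "jaw": -1}

```text
t: 20.88
eef_pos: [0.5164, -0.2234, 0.2078]
ee_rot: [-3.141, -0.002, 0.612]
force: [1.6, 8.9, 2.5]
width: 0.0455
gripper_force: 50.0
```

Request:
move_arm:
  increments:
    - {"dx": 0.0006, "dy": -0.0008, "dz": -0.003, "twist": 0, "jaw": -1}
    - {"dx": 0, "dy": 0, "dz": -0.003, "twist": 0, "jaw": -1}
    - {"dx": 0, "dy": 0, "dz": -0.004, "twist": 0, "jaw": -1}
    - {"dx": 0, "dy": 0, "dz": -0.005, "twist": 0, "jaw": -1}
    - {"dx": 0, "dy": 0, "dz": -0.005, "twist": 0, "jaw": -1}
    - {"dx": 0, "dy": 0, "dz": -0.005, "twist": 0, "jaw": -1}
    - {"dx": 0, "dy": 0, "dz": -0.005, "twist": 0, "jaw": -1}
    - {"dx": 0, "dy": 0, "dz": -0.005, "twist": 0, "jaw": -1}
    - {"dx": 0, "dy": 0, "dz": -0.005, "twist": 0, "jaw": -1}
    - {"dx": 0, "dy": 0, "dz": 0, "twist": 0, "jaw": -1}
    - {"dx": 0, "dy": 0, "dz": 0, "twist": 0, "jaw": -1}
    - {"dx": 0, "dy": 0, "dz": 0, "twist": 0, "jaw": -1}

```text
t: 21.88
eef_pos: [0.5155, -0.2236, 0.2474]
ee_rot: [-3.141, 0.0, 0.612]
force: [0.1, 0.7, -0.6]
width: 0.0454
gripper_force: 50.0
```

```bash
python3 - <<'E'
from h import *
s=st()
for c in('side','scene','wrist'):
    arm.grab_frame(c);names(c,['cap'])
for c in('side','scene'): names(c,['bottle','swab_collar','tube_mouth','swab'])
b=arm.grab_frame('side');w=arm.grab_frame('wrist');st()
for n,u,v in(('side',355,335),):
    crop=b[v-75:v+75,u-75:u+75]
z=b[200:260,200:260]
# numeric check that the swab handle stands in the tube
for c in('side','scene'):
    im=arm.grab_frame(c);g=cv2.inRange(cv2.cvtColor(im,cv2.COLOR_BGR2HSV),(45,100,20),(85,255,255))
    u,v=proj(c,[.4524,.2738,.115]);k=cv2.findNonZero(g[v-30:v+30,u-20:u+20]);r=cv2.boundingRect(k) if k is not None else None
    print(c,'green box',r and (r[0]+u-20,r[1]+v-30,r[2],r[3]),'exp top/bottom',proj(c,[.4524,.2738,.138]),proj(c,[.4524,.2738,.09]))
E
```

```text
{'t': 21.8833, 'eef_pos': [0.5155, -0.2236, 0.2474], 'ee_rot': [-3.1413, 0.0001, 0.6121], 'force': [0.134, 0.7202, -0.6169], 'width': 0.0454, 'gripper_force': 49.9998}
side cap [(0.94, [0.5114, -0.2237, 0.1877], [355, 314]), (0.92, [0.5214, -0.0901, -0.0027], [328, 358]), (0.86, [0.6322, -0.1086, 0.0002], [392, 349])]
scene cap [(0.92, [0.5158, -0.2289, 0.1806], [212, 152]), (0.54, [0.6275, -0.1011, 0.0054], [244, 253])]
wrist cap [(0.97, [0.5217, -0.0922, 0.0002], [213, 132]), (0.93, [0.6291, -0.1067, 0.0008], [288, 37]), (0.68, [0.5142, -0.2235, 0.1878], [320, 303])]
side bottle [(0.66, [0.5195, -0.2216, 0.002], [356, 411])]
side swab_collar [(0.66, [0.4695, 0.0117, 0.001], [281, 327]), (0.64, [0.4541, 0.2762, 0.0918], [236, 219])]
side tube_mouth [(0.7, [0.4516, 0.2758, 0.0868], [235, 221])]
side swab []
scene bottle [(0.92, [0.5127, -0.2275, 0.0039], [225, 203])]
scene swab_collar [(0.68, [0.4533, 0.2731, 0.0839], [425, 235])]
scene tube_mouth []
scene swab []
{'t': 22.6833, 'eef_pos': [0.5156, -0.2237, 0.2476], 'ee_rot': [3.1416, -0.0, 0.6122], 'force': [-0.1358, -0.8304, -0.5838], 'width': 0.0453, 'gripper_force': 49.9997}
side green box (232, 199, 6, 22) exp top/bottom [234, 200] [236, 220]
scene green box (424, 219, 9, 16) exp top/bottom [431, 220] [426, 233]
```

The cap is held about 37 mm above the neck, upright on the bottle's axis. The swab's green handle shows exactly at the seated height in both cameras. Handing in.

```bash
python3 -c "
from station import arm
print(arm.job_done())"
```

```text
the job is handed in; nothing more can be done
None
```

I handed in the job after about 23 s on the robot's clock: the swab is in the open tube with its collar on the rim, and the white cap is held upright about 37 mm above the open bottle.

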